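# Find and open the free hatch of a service box

### The job

One of the three identical hatches of the grey service box is free; the other two are packed solid from below. Press gently with the fingertips on the ribbed back strips to find the hatch that rocks, then push that hatch open until it stands upright, and leave it so. Pick nothing up, and leave the other things on the bench and on the box where they lie.

Things in the scene. Friction and masses are not known exactly. Their poses are not given: they have to be found in the camera images.
- service_box: Grey steel box fixed to the bench, 144 (x) x 174 (y) x 55 mm, hollow. Origin: underside, 61 mm behind its front face; x to its back, y to its left, z up. In its flat top three identical flush hatches, centres at y = +56, 0, -56 mm, with 6 mm ribs between. Before them a rim 14 mm wide, behind them a 36 mm ledge where two small plugs lie.
- hatch_1 (a joint): Hatch 1 of 3 (1 leftmost): aluminium plate 90 (x) x 49 (y) x 5 mm on a pin along y, 55 mm behind its front edge, 2.5 mm below its top face. rad: 0 shut, grows as the back strip goes down and the front edge up, 1.5 upright (stop). Stiff pin (0.04 N m): stays at any angle. Two hatches (not always the same) are packed and give under 0.1 rad; the free one yields to 3 to 5 N on its strip.
- hatch_1_strip (a point): Press point of hatch 1: on its top face, middle of its ribbed back strip, 20 mm behind the pin, 15 mm before the back edge. Moves with the hatch; axes as the box's when shut. 35 mm or more of free depth below the strip of the free hatch. Pressing in front of the pin moves no hatch.
- hatch_1_edge (a point): Middle of the front edge of hatch 1, on its top face, 55 mm before the pin. Moves with the hatch.
- hatch_2 (a joint): Hatch 2 of 3 (1 leftmost): aluminium plate 90 (x) x 49 (y) x 5 mm on a pin along y, 55 mm behind its front edge, 2.5 mm below its top face. rad: 0 shut, grows as the back strip goes down and the front edge up, 1.5 upright (stop). Stiff pin (0.04 N m): stays at any angle. Two hatches (not always the same) are packed and give under 0.1 rad; the free one yields to 3 to 5 N on its strip.
- hatch_2_strip (a point): Press point of hatch 2: on its top face, middle of its ribbed back strip, 20 mm behind the pin, 15 mm before the back edge. Moves with the hatch; axes as the box's when shut. 35 mm or more of free depth below the strip of the free hatch. Pressing in front of the pin moves no hatch.
- hatch_2_edge (a point): Middle of the front edge of hatch 2, on its top face, 55 mm before the pin. Moves with the hatch.
- hatch_3 (a joint): Hatch 3 of 3 (1 leftmost): aluminium plate 90 (x) x 49 (y) x 5 mm on a pin along y, 55 mm behind its front edge, 2.5 mm below its top face. rad: 0 shut, grows as the back strip goes down and the front edge up, 1.5 upright (stop). Stiff pin (0.04 N m): stays at any angle. Two hatches (not always the same) are packed and give under 0.1 rad; the free one yields to 3 to 5 N on its strip.
- hatch_3_strip (a point): Press point of hatch 3: on its top face, middle of its ribbed back strip, 20 mm behind the pin, 15 mm before the back edge. Moves with the hatch; axes as the box's when shut. 35 mm or more of free depth below the strip of the free hatch. Pressing in front of the pin moves no hatch.
- hatch_3_edge (a point): Middle of the front edge of hatch 3, on its top face, 55 mm before the pin. Moves with the hatch.
- marker: Marker pen, 17 x 135 x 16 mm, lying on the bench right of the box; a bystander, to be left alone. Origin: centre of its underside.
- dc_plug: Small black plug, 10 x 46 x 10 mm, lying along y on the box's back ledge; a bystander, to be left alone. Origin: centre of its underside.
- plug: Yellow plug, 12 x 58 x 12 mm, lying along y on the box's back ledge; a bystander, to be left alone. Origin: centre of its underside.
- flux_bottle: Dropper bottle, 38 mm wide, 113 mm tall, behind the box; a bystander, to be left alone. Origin: centre of its underside.
- tape_roll: Roll of black tape, 62 mm wide, 19 mm high, right of the box; a bystander, to be left alone. Origin: centre of its underside.
- bin_yel: Yellow parts bin, 107 x 71 x 50 mm, left of the box; a bystander, to be left alone. Origin: centre of its underside.
- multimeter: Yellow multimeter, 140 x 70 x 40 mm, right of the box; a bystander, to be left alone. Origin: centre of its underside.
- screwdriver: Screwdriver, 166 mm long, 17 mm thick, right of the box; a bystander, to be left alone. Origin: centre of its underside.

How it is judged:
By the outcome, as a careful person would: the job done as asked, in the order asked, and still so for the second after the job is handed in, with the robot touching nothing.
It also fails if it takes over 45 s, if anything falls off the work surface, if the arm or the gripper's body presses on something with over 40 N, if the wrist force passes 120 N, or if a joint passes its speed limit or range.

### The arm

A 6-joint arm with a two-finger parallel gripper is mounted at the origin on the work surface; the furniture and walls round the work are solid. World frame = base frame: x ahead of the robot, y to its left, z up, the work surface at z = 0. Lengths are in m, angles in rad, forces in N, time in s.
With the tool pointing down it reaches from about 0.375 to 0.825 m from the base axis. Payload 5.5 kg.
Tool frame: the origin (TCP) lies between the finger pads; the fingertips stand nose_length ahead of it and the grasp point (between the pads) lies 6 mm ahead of it (nose_length is the distance from the TCP to the fingertips, in m); z points along the fingers, y is the line along which they close (so a half turn about z gives the same grasp; the last joint's range is limited). The gripper opens to 85 mm and grips with 20 to 120 N. Pads are 22 mm wide; open, the fingers measure 114 mm over their backs; the gripper's body (76 mm by 85 mm) begins 54 mm behind the grasp point. The pads swing forward as they close: fully open they stand 13 mm farther back than shut.
Start: joints at [-1.334, 0.314, -0.047, 1.21, 0, 1.571], TCP at [0.141, -0.583, 0.256] pointing down, gripper open.
Joint ranges: [-2.67, 2.67], [-0.69, 1.73], [-1.03, 1.25], [-2.08, 2.16], [-1.42, 1.45], [-3.14, 3.14]. Speed limits (rad/s): [2.39, 2.39, 3.01, 3.14, 3.14, 3.14].

### API

Orientations are given as a unit quaternion [w, x, y, z].
In Python, from plant import * gives the robot as it stands.
- The arm moves only by the tool play_rows, never from a script. Its argument "plan" is a list that holds one entry, the list of rows, each a list of 7 numbers: the shift along the tool's x, y, z in mm, then the turn, a rotation vector about the tool's x, y, z in rad, then the finger opening in mm, from 0 to 85.4. A call has 1 to 20 rows; each row shifts and turns the commanded pose from where the row before left it, along the tool's axes as they then stand; what a row does not reach is not made up. A row lasts 1/10 s, in which the tool goes at most 50 mm and 8.59 degrees, less where a joint would pass 70% of its speed; a pose out of reach is approached as far as the arm can. A call is refused whole if a number of a shift passes 50 or a number of a turn 0.15, either way. A call with a gripper value outside its range is refused whole. The fingers move at their own pace and stop on an object; the grip force is fixed at half the most. Time passes only in rows, so rows that do not move let the fingers close. It gives the time, the measured TCP pose, the force, the opening and the grip force at its end, in the units of the state.
- observe(): the state, without advancing time (a new reading comes with each control period).
- capture(name): name is "side" or "top"; returns a dict with "frame" (480x640x3 uint8, red, green, blue), "z_map" (480x640 float32, m along the optical axis (not along the pixel's ray), 0 where there is no reading), "mtx" (3x3 intrinsics, pixels), "position" and "rotation" of the camera in the world. Camera axes: x right, y down, z forward; pixel columns grow to the right and rows downward; lengths in m; the calibration is good to about 2 mm. A picture is of the moment at which its call begins.
- job_done(): hands the job in; it is judged then, once.
The state is a dict: "time": time; "q": joint angles; "dq": joint speeds; "joint_efforts": joint torques, N m; "tcp_pos": TCP position; "tcp_rot": TCP orientation; "contact_force": force on the tool from outside, world axes, zero at the start; "moment": the same for the moment, N m; "opening": opening from 0.0 (shut) to 1.0 (fully open); "grasp_force": force on a finger pad.
Only numpy, scipy, OpenCV 4.12 (cv2) and the standard library are available. Lean on these libraries where they do the work, as an engineer would, in place of code of your own. Each camera call takes 0.05 s, during which the arm holds its last target. There are 200 camera calls.

## Working session

There is one attempt and no reset: what is moved stays moved. The work goes in short steps, Python scripts to look and compute and a tool call to move; the robot and the scene stay as the last step left them, time stands still between calls to the robot, and variables do not carry over. Pictures are saved under pics/ and viewed, at most 10 in all, crops included, and the job is handed in when it is done.

Besides the shell and the picture viewer there is one more tool, called after ">>>" by a JSON object that holds its "fn" and its "kwargs", one argument or row to a line. play_rows: Moves the arm, as the interface text tells. Its arguments: {"type":"object","properties":{"plan":{"type":"array","items":{"type":"array","items":{"type":"array","items":{"type":"number"}}}}},"required":["plan"]}

```bash
mkdir -p pics; ls
python3 - <<'E'
from plant import *
import cv2,numpy as np
print(observe())
for n in("top","side"):
    c=capture(n);cv2.imwrite(f"pics/{n}0.png",c["frame"][:,:,::-1]);np.savez(f"{n}0.npz",**c)
    print(n,c["mtx"],c["position"],c["rotation"])
E
```

```text
pics
{'time': 0.0, 'q': array([-1.33399809e+00,  3.14249026e-01, -4.80396215e-02,  1.21020106e+00,
        1.48923911e-05,  1.57077357e+00]), 'dq': array([-6.57483467e-04,  2.08876209e-05, -9.39758010e-04,  1.29835348e-03,
       -1.96576456e-03, -1.28122185e-03]), 'joint_efforts': array([ 1.66181391e-03, -5.39588141e+01,  3.39750302e+01,  1.93646934e-02,
        7.97531743e-05, -1.90225785e-05]), 'tcp_pos': array([ 0.14063793, -0.58275253,  0.25543803]), 'tcp_rot': array([-8.41643493e-04,  9.92997309e-01,  1.18133940e-01, -9.26097225e-05]), 'contact_force': array([-0.85165329,  0.03469925,  0.16889437]), 'moment': array([0.04816773, 0.04118099, 0.0113736 ]), 'grasp_force': 0.0, 'opening': 1.0000450745787268}
top [[436.51426804   0.         312.38773842]
 [  0.         436.51426804 241.72657461]
 [  0.           0.           1.        ]] [ 0.38607596 -0.20479023  0.89314469] [ 0.07085931 -0.7008436   0.70713092 -0.06134384]
side [[548.71272724   0.         318.24540159]
 [  0.         548.71272724 239.71301793]
 [  0.           0.           1.        ]] [ 0.38715748 -1.19767227  0.42814642] [-0.57806348  0.81231697 -0.05821405  0.05093997]
```

View pics/top0.png

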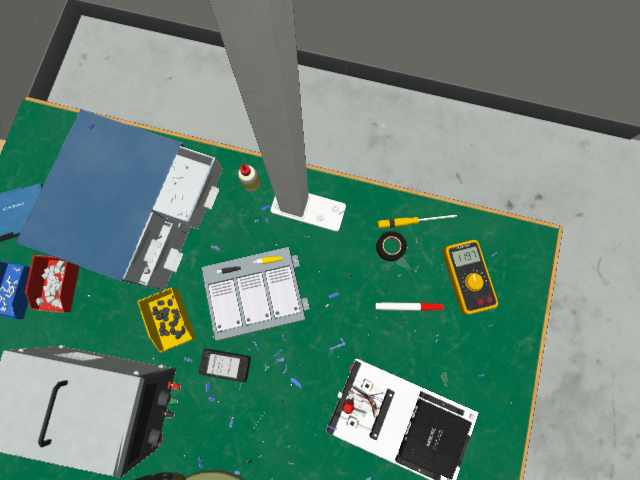

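View pics/side0.png

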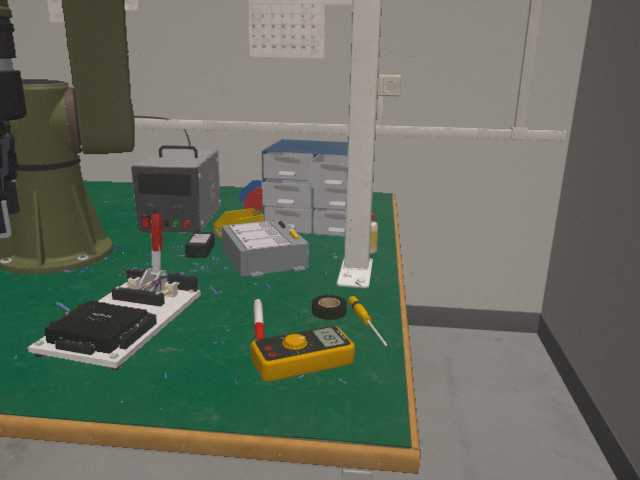

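The top view shows the box around pixel (254,293). Three white hatches run down the image, and the two plugs lie on the ledge at (230,269) and (268,260). A post stands behind the box at (308,210), the bottle at (248,177).

```bash
cat > h.py <<'E'
import numpy as np,cv2
from scipy.spatial.transform import Rotation as R
def rot(q): return R.from_quat(np.roll(q,-1)).as_matrix()
def cloud(c):
    v,u=np.mgrid[:480,:640];K=c["mtx"];z=c["z_map"]
    p=np.stack([(u-K[0,2])/K[0,0]*z,(v-K[1,2])/K[1,1]*z,z],-1)
    return p@rot(c["rotation"]).T+c["position"]
def plane(c,uv,h):
    K=c["mtx"];d=rot(c["rotation"])@np.array([(uv[0]-K[0,2])/K[0,0],(uv[1]-K[1,2])/K[1,1],1])
    return c["position"]+d*(h-c["position"][2])/d[2]
E
python3 - <<'E'
from h import *
c=dict(np.load("top0.npz"));P=cloud(c);f=c["frame"]
print("bench z",P[400,280],"box",P[310,255],"post",P[205,303],P[150,270])
m=((P[...,2]>.045)&(P[...,2]<.063)).astype(np.uint8);m[:, :195]=0;m[:,315:]=0;m[:240]=0;m[345:]=0
m=cv2.morphologyEx(m,cv2.MORPH_OPEN,np.ones((5,5)))
n,l,s,_=cv2.connectedComponentsWithStats(m);i=1+s[1:,4].argmax();print(s[i])
pts=P[l==i];print("z med",np.median(pts[:,2]))
r=cv2.minAreaRect((pts[:,:2]*1000).astype(np.float32));print("rect",r,cv2.boxPoints(r))
# hatch whites
w=((f.min(-1)>195)&(l==i)).astype(np.uint8);w=cv2.morphologyEx(w,cv2.MORPH_CLOSE,np.ones((2,2)))
n,l2,s2,_=cv2.connectedComponentsWithStats(w)
for k in range(1,n):
    if s2[k,4]>300: 
        q=np.argwhere(l2==k)[:,::-1]; q=np.array([plane(c,a,.055)[:2]*1000 for a in q],np.float32);print(s2[k],cv2.minAreaRect(q))
im=cv2.resize(f[235:350,190:320],None,fx=5,fy=5,interpolation=cv2.INTER_CUBIC);cv2.imwrite("pics/crop.png",im[:,:,::-1])
E
```

```text
bench z [ 0.24194605 -0.12789191  0.00113544] box [ 0.4139389  -0.08380255  0.054147  ] post [ 0.61831287 -0.17611364  0.05883267] [ 0.615818   -0.14198948  0.34304011]
[ 203  248  102   92 6164]
z med 0.0549037879352644
rect ((447.91668701171875, -77.98670959472656), (144.49342346191406, 173.92344665527344), 12.693753242492676) [[ 358.32684    -9.02594 ]
 [ 396.54474  -178.69846 ]
 [ 537.50653  -146.94748 ]
 [ 499.28864    22.725037]]
[ 267  268   33   50 1047] ((447.1632080078125, -137.11105346679688), (89.06510925292969, 47.95587158203125), 12.72690200805664)
[ 238  275   34   50 1072] ((434.8190612792969, -82.35264587402344), (89.0640869140625, 48.350772857666016), 12.805362701416016)
[ 210  281   33   50 1079] ((422.5419921875, -27.83673858642578), (89.05321502685547, 47.70429992675781), 12.734701156616211)
```

View pics/crop.png

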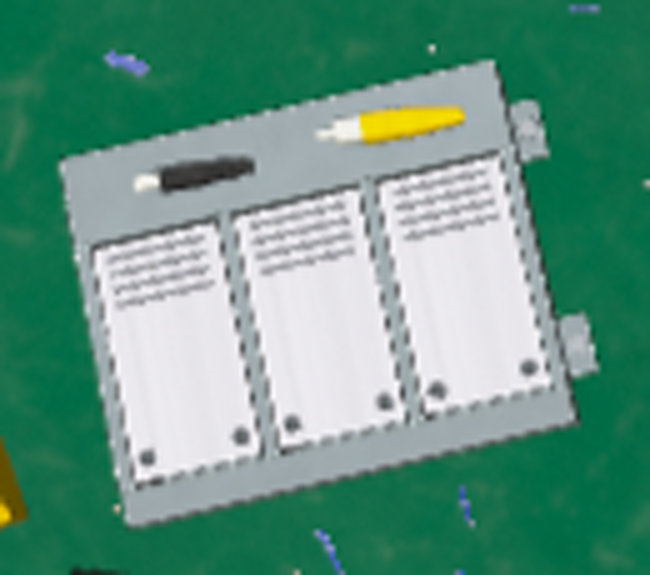

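Box top is at z≈0.055 with yaw 12.7°, and the hatch centres are now measured. The crop confirms the ribbed strips at the back, with the plugs just behind them on the ledge.

```bash
cat >> h.py <<'E'
Y=np.radians(12.72);bx=np.array([np.cos(Y),np.sin(Y),0]);by=np.array([-np.sin(Y),np.cos(Y),0])
C={1:np.array([.4225,-.0278,.055]),2:np.array([.4348,-.0824,.055]),3:np.array([.4472,-.1371,.055])}
PIN=lambda k:C[k]+.010*bx-np.array([0,0,.0025])
def go(k,dx,z,nose):
    "tool-frame mm from now to the tip at pin+dx along box x, tip height z"
    from plant import observe
    o=observe();T=rot(o["tcp_rot"]);t=PIN(k)+dx*bx;t[2]=z+nose
    Rb=np.stack([bx,-by,[0,0,-1]],1)
    print("t",round(float(o["time"]),2),"tcp",o["tcp_pos"].round(4),"F",o["contact_force"].round(2),"open",round(float(o["opening"]),2))
    print("k",k,"shift mm",(T.T@(t-o["tcp_pos"])*1000).round(1),"turn",R.from_matrix(T.T@Rb).as_rotvec().round(4))
E
python3 - <<'E'
import plant
print([n for n in dir(plant) if n[0]!='_'])
n=getattr(plant,'nose_length',None);print(n)
from h import *
for k in(3,2,1): go(k,.022,.100,n if isinstance(n,float) else .02)
E
```

```text
['Unreachable', 'capture', 'job_done', 'nose_length', 'observe']
0.025
t 0.1 tcp [ 0.1406 -0.5828  0.2555] F [-0.49 -0.09  0.08] open 1.0
k 3 shift mm [ 434.6 -360.7  131.1] turn [-0.0015  0.      0.0148]
t 0.1 tcp [ 0.1406 -0.5828  0.2555] F [-0.49 -0.09  0.08] open 1.0
k 2 shift mm [ 435.3 -416.7  131.2] turn [-0.0015  0.      0.0148]
t 0.1 tcp [ 0.1406 -0.5828  0.2555] F [-0.49 -0.09  0.08] open 1.0
k 1 shift mm [ 436.2 -472.7  131.3] turn [-0.0015  0.      0.0148]
```

>>> {"fn": "play_rows", "kwargs": {
  "plan": [
    [[31, -25.8, 0, 0, 0, 0.015, 0], [31, -25.8, 0, 0, 0, 0, 0], [31, -25.8, 0, 0, 0, 0, 0], [31, -25.8, 0, 0, 0, 0, 0], [31, -25.8, 0, 0, 0, 0, 0], [31, -25.8, 0, 0, 0, 0, 0], [31, -25.8, 0, 0, 0, 0, 0], [31, -25.8, 0, 0, 0, 0, 0], [31, -25.8, 0, 0, 0, 0, 0], [31, -25.8, 0, 0, 0, 0, 0], [31, -25.8, 0, 0, 0, 0, 0], [31, -25.8, 0, 0, 0, 0, 0], [31, -25.8, 0, 0, 0, 0, 0], [31, -25.8, 0, 0, 0, 0, 0], [0, 0, 30, 0, 0, 0, 0], [0, 0, 30, 0, 0, 0, 0], [0, 0, 0, 0, 0, 0, 0], [0, 0, 0, 0, 0, 0, 0]]
  ]
}}

```text
time: 1.9
tcp_pos: [0.4836, -0.1349, 0.1962]
tcp_rot: [-0.0, 0.994, 0.111, -0.001]
contact_force: [0.6, -0.8, -0.4]
opening: -0.003
grasp_force: 0.0
```

Run:
```python
from h import *
import plant
go(3,.022,.065,plant.nose_length)
for n in("side",):
    c=capture=plant.capture(n);cv2.imwrite("pics/s1.png",cv2.resize(c["frame"][80:320,150:450],None,fx=2.5,fy=2.5)[:,:,::-1])
```

```text
t 1.9 tcp [ 0.4836 -0.1349  0.1962] F [ 0.59 -0.76 -0.39] open -0.0
k 3 shift mm [ -3.8  -5.8 106.2] turn [-0.0009  0.0016 -0.0003]
```

View pics/s1.png

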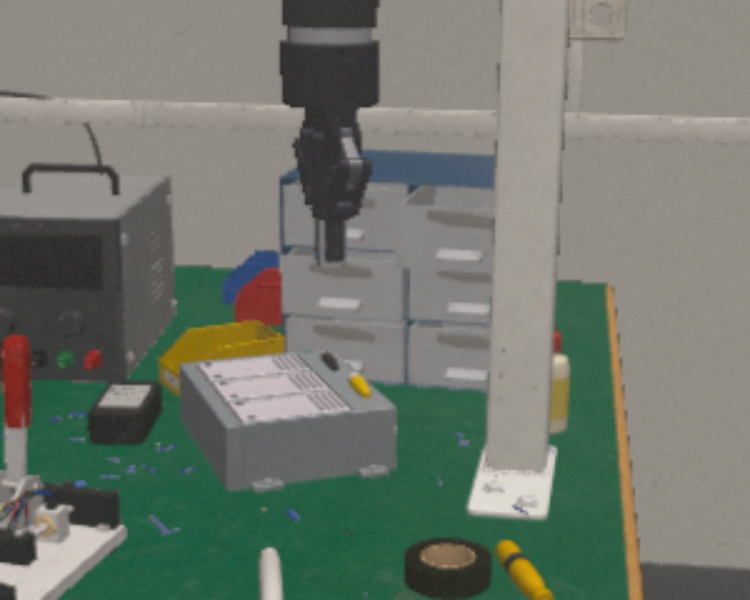

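The gripper is above the box with the fingers shut (tips near (330,262) in the crop), and the post is clear. Next I lower onto hatch 3.

>>> {"fn": "play_rows", "kwargs": {
  "plan": [
    [[-3.8, -5.8, 30, 0, 0, 0, 0], [0, 0, 30, 0, 0, 0, 0], [0, 0, 25, 0, 0, 0, 0], [0, 0, 8, 0, 0, 0, 0], [0, 0, 4, 0, 0, 0, 0], [0, 0, 0, 0, 0, 0, 0], [0, 0, 0, 0, 0, 0, 0]]
  ]
}}

```text
time: 2.65
tcp_pos: [0.4804, -0.1307, 0.1008]
tcp_rot: [0.0, 0.994, 0.111, 0.001]
contact_force: [0.0, -0.4, 0.5]
opening: -0.001
grasp_force: 0.0
```

>>> {"fn": "play_rows", "kwargs": {
  "plan": [
    [[0, 0, 2, 0, 0, 0, 0], [0, 0, 2, 0, 0, 0, 0], [0, 0, 1, 0, 0, 0, 0], [0, 0, 0, 0, 0, 0, 0]]
  ]
}}

```text
time: 3.05
tcp_pos: [0.4791, -0.1302, 0.0942]
tcp_rot: [-0.0, 0.994, 0.111, -0.0]
contact_force: [0.3, 0.5, -0.4]
opening: 0.001
grasp_force: 0.0
```

>>> {"fn": "play_rows", "kwargs": {
  "plan": [
    [[0, 0, 3, 0, 0, 0, 0], [0, 0, 3, 0, 0, 0, 0], [0, 0, 3, 0, 0, 0, 0], [0, 0, 3, 0, 0, 0, 0], [0, 0, 0, 0, 0, 0, 0], [0, 0, 0, 0, 0, 0, 0]]
  ]
}}

```text
time: 3.65
tcp_pos: [0.4791, -0.1302, 0.0822]
tcp_rot: [-0.0, 0.994, 0.111, -0.0]
contact_force: [-0.2, -0.6, -0.4]
opening: -0.001
grasp_force: 0.0
```

>>> {"fn": "play_rows", "kwargs": {
  "plan": [
    [[0, 0, 1, 0, 0, 0, 0], [0, 0, 0, 0, 0, 0, 0]]
  ]
}}

```text
time: 3.85
tcp_pos: [0.4792, -0.1302, 0.0813]
tcp_rot: [0.0, 0.994, 0.111, 0.0]
contact_force: [-0.3, -0.0, -0.1]
opening: 0.004
grasp_force: 0.0
```

>>> {"fn": "play_rows", "kwargs": {
  "plan": [
    [[0, 0, 1, 0, 0, 0, 0], [0, 0, 0, 0, 0, 0, 0]]
  ]
}}

```text
time: 4.05
tcp_pos: [0.4792, -0.1303, 0.0802]
tcp_rot: [-0.0, 0.994, 0.111, -0.0]
contact_force: [0.1, 0.6, -0.3]
opening: -0.003
grasp_force: 0.0
```

>>> {"fn": "play_rows", "kwargs": {
  "plan": [
    [[0, 0, 1, 0, 0, 0, 0], [0, 0, 0, 0, 0, 0, 0]]
  ]
}}

```text
time: 4.25
tcp_pos: [0.4793, -0.1303, 0.0799]
tcp_rot: [0.0, 0.994, 0.111, 0.0]
contact_force: [-1.7, 1.1, 6.2]
opening: -0.005
grasp_force: 3.2
```

>>> {"fn": "play_rows", "kwargs": {
  "plan": [
    [[0, 0, 1, 0, 0, 0, 0], [0, 0, 0, 0, 0, 0, 0], [0, 0, 0, 0, 0, 0, 0]]
  ]
}}

```text
time: 4.55
tcp_pos: [0.4793, -0.1303, 0.0798]
tcp_rot: [0.0, 0.994, 0.111, 0.0]
contact_force: [-5.1, 1.0, 16.8]
opening: 0.004
grasp_force: 8.0
```

>>> {"fn": "play_rows", "kwargs": {
  "plan": [
    [[0, 0, 0.5, 0, 0, 0, 0], [0, 0, 0, 0, 0, 0, 0]]
  ]
}}

```text
time: 4.75
tcp_pos: [0.4793, -0.1303, 0.0797]
tcp_rot: [0.0, 0.994, 0.111, 0.0]
contact_force: [-8.5, 2.2, 21.3]
opening: 0.002
grasp_force: 10.6
```

Hatch 3 holds firm: 21 N for only about 0.3 mm of travel. On to hatch 2.

>>> {"fn": "play_rows", "kwargs": {
  "plan": [
    [[0, 0, -6, 0, 0, 0, 0], [0, 0, -12, 0, 0, 0, 0], [0, -28, 0, 0, 0, 0, 0], [0, -28, 0, 0, 0, 0, 0], [0, 0, 7, 0, 0, 0, 0], [0, 0, 4, 0, 0, 0, 0], [0, 0, 0, 0, 0, 0, 0], [0, 0, 0, 0, 0, 0, 0]]
  ]
}}

```text
time: 5.55
tcp_pos: [0.467, -0.0762, 0.0847]
tcp_rot: [0.0, 0.994, 0.11, -0.0]
contact_force: [-0.7, 0.7, -0.4]
opening: -0.0
grasp_force: 0.0
```

```bash
python3 -c "
from h import *
go(2,.022,.056,.025)"
```

```text
t 5.55 tcp [ 0.467  -0.0762  0.0847] F [-0.73  0.68 -0.41] open -0.0
k 2 shift mm [-0.8 -1.1  3.7] turn [ 0.0001  0.0002 -0.0011]
```

>>> {"fn": "play_rows", "kwargs": {
  "plan": [
    [[0, -1, 3.7, 0, 0, 0, 0], [0, 0, 0, 0, 0, 0, 0], [0, 0, 1, 0, 0, 0, 0], [0, 0, 0, 0, 0, 0, 0]]
  ]
}}

```text
time: 5.95
tcp_pos: [0.4667, -0.0748, 0.0801]
tcp_rot: [0.0, 0.994, 0.111, -0.0]
contact_force: [0.7, -0.2, 0.8]
opening: 0.001
grasp_force: 0.0
```

>>> {"fn": "play_rows", "kwargs": {
  "plan": [
    [[0, 0, 1, 0, 0, 0, 0], [0, 0, 0, 0, 0, 0, 0]]
  ]
}}

```text
time: 6.15
tcp_pos: [0.4668, -0.0747, 0.0798]
tcp_rot: [0.0, 0.994, 0.111, 0.0]
contact_force: [-2.5, 0.4, 9.0]
opening: 0.001
grasp_force: 4.2
```

>>> {"fn": "play_rows", "kwargs": {
  "plan": [
    [[0, 0, 1, 0, 0, 0, 0], [0, 0, 0, 0, 0, 0, 0]]
  ]
}}

```text
time: 6.35
tcp_pos: [0.4668, -0.0748, 0.0797]
tcp_rot: [0.0, 0.994, 0.111, 0.0]
contact_force: [-5.8, 0.7, 19.0]
opening: -0.001
grasp_force: 9.6
```

Hatch 2 is packed too. On to hatch 1.

>>> {"fn": "play_rows", "kwargs": {
  "plan": [
    [[0, 0, -6, 0, 0, 0, 0], [0, 0, -12, 0, 0, 0, 0], [0, -28, 0, 0, 0, 0, 0], [0, -28, 0, 0, 0, 0, 0], [0, 0, 7, 0, 0, 0, 0], [0, 0, 4, 0, 0, 0, 0], [0, 0, 0, 0, 0, 0, 0], [0, 0, 0, 0, 0, 0, 0]]
  ]
}}

```text
time: 7.15
tcp_pos: [0.4545, -0.0206, 0.0851]
tcp_rot: [0.0, 0.994, 0.11, -0.0]
contact_force: [0.6, -0.1, -0.1]
opening: 0.003
grasp_force: 0.0
```

```bash
python3 -c "
from h import *
go(1,.022,.055,.025)"
```

```text
t 7.15 tcp [ 0.4545 -0.0206  0.0851] F [ 0.65 -0.06 -0.14] open 0.0
k 1 shift mm [-0.8 -0.1  5.1] turn [ 0.0001  0.0002 -0.0012]
```

>>> {"fn": "play_rows", "kwargs": {
  "plan": [
    [[0, 0, 5, 0, 0, 0, 0], [0, 0, 0, 0, 0, 0, 0], [0, 0, 1, 0, 0, 0, 0], [0, 0, 0, 0, 0, 0, 0]]
  ]
}}

```text
time: 7.55
tcp_pos: [0.4546, -0.0203, 0.0792]
tcp_rot: [0.0, 0.994, 0.111, 0.0]
contact_force: [0.5, -0.7, 1.6]
opening: -0.0
grasp_force: 0.6
```

>>> {"fn": "play_rows", "kwargs": {
  "plan": [
    [[0, 0, 1, 0, 0, 0, 0], [0, 0, 0, 0, 0, 0, 0]]
  ]
}}

```text
time: 7.75
tcp_pos: [0.4547, -0.0202, 0.0783]
tcp_rot: [0.0, 0.994, 0.111, 0.0]
contact_force: [1.2, -2.1, 3.2]
opening: 0.001
grasp_force: 1.4
```

>>> {"fn": "play_rows", "kwargs": {
  "plan": [
    [[0, 0, 1, 0, 0, 0, 0], [0, 0, 1, 0, 0, 0, 0], [0, 0, 0, 0, 0, 0, 0]]
  ]
}}

```text
time: 8.05
tcp_pos: [0.4547, -0.0202, 0.0761]
tcp_rot: [0.0, 0.994, 0.111, 0.0]
contact_force: [1.5, -1.9, 2.4]
opening: 0.003
grasp_force: 1.5
```

Hatch 1 is the free one: it yields about 4 mm at roughly 2.5 N. I push it further, shifting slightly forward to stay clear of the ledge.

>>> {"fn": "play_rows", "kwargs": {
  "plan": [
    [[-1.5, 0, 1, 0, 0, 0, 0], [-1.5, 0, 1, 0, 0, 0, 0], [0, 0, 2, 0, 0, 0, 0], [0, 0, 2, 0, 0, 0, 0], [0, 0, 2, 0, 0, 0, 0], [0, 0, 0, 0, 0, 0, 0]]
  ]
}}

```text
time: 8.65
tcp_pos: [0.4511, -0.0205, 0.0679]
tcp_rot: [-0.0, 0.994, 0.111, -0.0]
contact_force: [2.3, -0.1, 3.2]
opening: -0.001
grasp_force: 1.9
```

>>> {"fn": "play_rows", "kwargs": {
  "plan": [
    [[0, 0, 2, 0, 0, 0, 0], [0, 0, 2, 0, 0, 0, 0], [0, 0, 0, 0, 0, 0, 0]]
  ]
}}

```text
time: 8.95
tcp_pos: [0.4509, -0.0204, 0.0636]
tcp_rot: [-0.0, 0.994, 0.111, -0.0]
contact_force: [2.4, 0.5, 1.7]
opening: 0.002
grasp_force: 1.5
```

Run:
```python
from h import *
import plant
go(1,.022,.055,.025)
c=plant.capture("side");cv2.imwrite("pics/s2.png",cv2.resize(c["frame"][150:290,190:350],None,fx=4,fy=4)[:,:,::-1])
```

```text
t 8.95 tcp [ 0.4509 -0.0204  0.0636] F [2.41 0.51 1.71] open 0.0
k 1 shift mm [  2.7   0.9 -16.4] turn [-0.0008  0.0009 -0.0001]
```

View pics/s2.png

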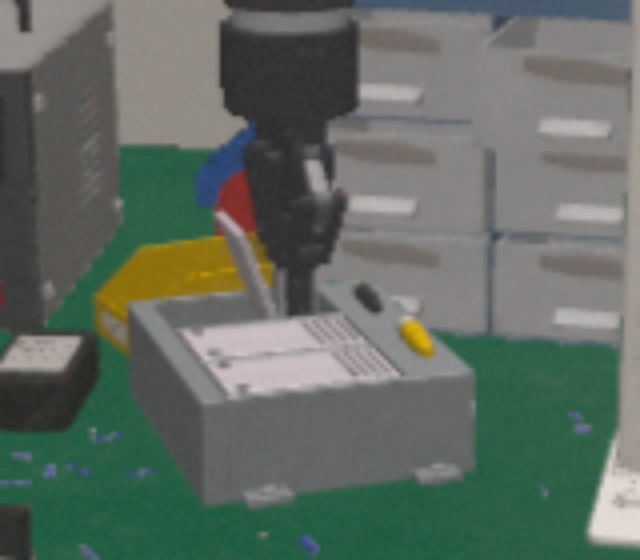

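Hatch 1 now leans at roughly 60–65° (edge near (222,215)), the gripper body is clear and the plugs have not moved. I lift out and go round to the front to push it upright from its underside.

>>> {"fn": "play_rows", "kwargs": {
  "plan": [
    [[1.5, 0, -3, 0, 0, 0, 0], [0, 0, -15, 0, 0, 0, 0], [0, 0, -25, 0, 0, 0, 0], [0, 0, -25, 0, 0, 0, 0], [0, 0, -25, 0, 0, 0, 0], [0, 0, -7, 0, 0, 0, 0], [-20, 0, 0, 0, 0, 0, 0], [-25, 0, 0, 0, 0, 0, 0], [-23, 0, 0, 0, 0, 0, 0], [0, 0, 0, 0, 0, 0, 0], [0, 0, 0, 0, 0, 0, 0]]
  ]
}}

```text
time: 10.1
tcp_pos: [0.3858, -0.0353, 0.1635]
tcp_rot: [-0.0, 0.994, 0.11, -0.001]
contact_force: [-0.1, -0.0, -0.1]
opening: 0.004
grasp_force: 0.0
```

Run:
```python
from h import *
import plant
go(1,-.046,.085,.025)
P=cloud(plant.capture("top"));d=P-PIN(1);x,y,z=d@bx,d@by,d[...,2]
m=(abs(y)<.02)&(z>.01)&(z<.058)&(abs(x)<.05)
print(m.sum(),np.c_[x[m],z[m]][::15].round(3).tolist())
```

```text
t 10.1 tcp [ 0.3858 -0.0353  0.1635] F [-0.06 -0.   -0.08] open 0.0
k 1 shift mm [ 1.5  0.8 53.5] turn [-0.0004  0.001  -0.0007]
124 [[0.001, 0.011], [-0.002, 0.02], [-0.005, 0.026], [-0.005, 0.031], [-0.007, 0.036], [-0.009, 0.04], [-0.012, 0.049], [-0.015, 0.054], [-0.016, 0.05]]
```

>>> {"fn": "play_rows", "kwargs": {
  "plan": [
    [[0, 0, 20, 0, 0, 0, 0], [0, 0, 20, 0, 0, 0, 0], [0, 0, 13, 0, 0, 0, 0], [8, 0, 0, 0, 0, 0, 0], [8, 0, 0, 0, 0, 0, 0], [5, 0, 0, 0, 0, 0, 0], [3, 0, 0, 0, 0, 0, 0], [2, 0, 0, 0, 0, 0, 0], [2, 0, 0, 0, 0, 0, 0], [0, 0, 0, 0, 0, 0, 0]]
  ]
}}

```text
time: 11.15
tcp_pos: [0.4142, -0.0291, 0.1113]
tcp_rot: [-0.0, 0.994, 0.111, 0.0]
contact_force: [0.4, 0.7, 0.5]
opening: 0.002
grasp_force: 0.0
```

>>> {"fn": "play_rows", "kwargs": {
  "plan": [
    [[1, 0, 0, 0, 0, 0, 0], [1, 0, 0, 0, 0, 0, 0], [0, 0, 0, 0, 0, 0, 0]]
  ]
}}

```text
time: 11.45
tcp_pos: [0.4158, -0.0287, 0.1112]
tcp_rot: [-0.0, 0.994, 0.111, 0.0]
contact_force: [-0.6, -0.9, 0.6]
opening: 0.004
grasp_force: 0.2
```

>>> {"fn": "play_rows", "kwargs": {
  "plan": [
    [[1, 0, 0, 0, 0, 0, 0], [1, 0, 0, 0, 0, 0, 0], [0, 0, 0, 0, 0, 0, 0]]
  ]
}}

```text
time: 11.75
tcp_pos: [0.4173, -0.0283, 0.111]
tcp_rot: [0.0, 0.994, 0.111, -0.0]
contact_force: [-2.3, -0.0, 2.0]
opening: 0.002
grasp_force: 1.3
```

>>> {"fn": "play_rows", "kwargs": {
  "plan": [
    [[1, 0, 0, 0, 0, 0, 0], [1, 0, 0, 0, 0, 0, 0], [1, 0, 0, 0, 0, 0, 0], [0, 0, 0, 0, 0, 0, 0]]
  ]
}}

```text
time: 12.15
tcp_pos: [0.4178, -0.0282, 0.1106]
tcp_rot: [0.001, 0.994, 0.11, -0.003]
contact_force: [-10.1, -3.9, 9.3]
opening: 0.001
grasp_force: 5.4
```

>>> {"fn": "play_rows", "kwargs": {
  "plan": [
    [[1, 0, 0, 0, 0, 0, 0], [1, 0, 0, 0, 0, 0, 0], [0, 0, 0, 0, 0, 0, 0]]
  ]
}}

```text
time: 12.45
tcp_pos: [0.4181, -0.0281, 0.1103]
tcp_rot: [0.001, 0.994, 0.11, -0.004]
contact_force: [-15.2, -4.8, 13.1]
opening: 0.0
grasp_force: 7.9
```

>>> {"fn": "play_rows", "kwargs": {
  "plan": [
    [[1, 0, 0, 0, 0, 0, 0], [1, 0, 0, 0, 0, 0, 0], [0, 0, 0, 0, 0, 0, 0]]
  ]
}}

```text
time: 12.75
tcp_pos: [0.4183, -0.0279, 0.11]
tcp_rot: [0.001, 0.994, 0.11, -0.006]
contact_force: [-20.0, -5.3, 16.9]
opening: 0.0
grasp_force: 10.5
```

At the stop: force climbs with no further motion. I back off, rise and check.

>>> {"fn": "play_rows", "kwargs": {
  "plan": [
    [[-8, 0, 0, 0, 0, 0, 0], [-12, 0, 0, 0, 0, 0, 0], [-15, 0, 0, 0, 0, 0, 0], [0, 0, -30, 0, 0, 0, 0], [0, 0, -40, 0, 0, 0, 0], [0, 0, -40, 0, 0, 0, 0], [0, 30, -20, 0, 0, 0, 0], [0, 40, 0, 0, 0, 0, 0], [0, 40, 0, 0, 0, 0, 0], [0, 40, 0, 0, 0, 0, 0], [0, 40, 0, 0, 0, 0, 0], [0, 0, 0, 0, 0, 0, 0], [0, 0, 0, 0, 0, 0, 0]]
  ]
}}

```text
time: 14.05
tcp_pos: [0.4316, -0.2202, 0.2409]
tcp_rot: [-0.0, 0.994, 0.11, -0.0]
contact_force: [-0.2, -0.3, -0.2]
opening: 0.001
grasp_force: 0.0
```

Run:
```python
from h import *
import plant
go(1,-.046,.085,.025)
c=plant.capture("top");P=cloud(c);d=P-PIN(1);x,y,z=d@bx,d@by,d[...,2]
m=(abs(y)<.02)&(z>.01)&(z<.058)&(abs(x)<.05)
print(m.sum(),np.c_[x[m],z[m]][::10].round(3).tolist())
s=plant.capture("side")["frame"][150:290,190:350]
cv2.imwrite("pics/end.png",np.hstack([cv2.resize(a,(400,350)) for a in(s,c["frame"][235:350,190:320])])[:,:,::-1])
```

```text
t 14.05 tcp [ 0.4316 -0.2202  0.2409] F [-0.22 -0.33 -0.2 ] open 0.0
k 1 shift mm [  -2.9 -189.6  131. ] turn [-0.0007  0.0001 -0.0022]
0 []
```

View pics/end.png

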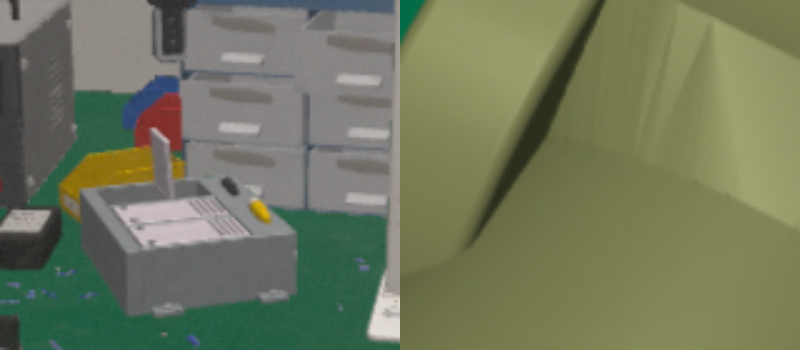

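The side view shows hatch 1 standing, with both plugs in place. The arm hides the top view, so I swing it away and measure the angle.

>>> {"fn": "play_rows", "kwargs": {
  "plan": [
    [[0, 40, 0, 0, 0, 0, 0], [0, 40, 0, 0, 0, 0, 0], [0, 40, 0, 0, 0, 0, 0], [0, 40, 0, 0, 0, 0, 0], [-10, 40, 0, 0, 0, 0, 0], [-10, 40, 0, 0, 0, 0, 0], [-10, 40, 0, 0, 0, 0, 0], [0, 0, 0, 0, 0, 0, 0], [0, 0, 0, 0, 0, 0, 0]]
  ]
}}

```text
time: 15.05
tcp_pos: [0.4646, -0.4987, 0.2406]
tcp_rot: [-0.001, 0.994, 0.111, -0.0]
contact_force: [-0.2, 0.1, -0.5]
opening: -0.005
grasp_force: 0.0
```

Run:
```python
from h import *
import plant
c=plant.capture("top");P=cloud(c);d=P-PIN(1);x,y,z=d@bx,d@by,d[...,2]
m=(abs(y)<.02)&(z>.01)&(z<.06)&(abs(x)<.05)
print(m.sum(),np.c_[x[m],z[m]][::8].round(3).tolist(),plant.observe()["tcp_pos"])
s=plant.capture("side");P=cloud(s);d=P-PIN(1);x,y,z=d@bx,d@by,d[...,2]
m=(abs(y)<.03)&(z>.01)&(z<.06)&(abs(x)<.03)
for a in np.arange(.01,.06,.008):
    k=m&(abs(z-a)<.004); print(a.round(3),k.sum(),x[k].min(initial=9).round(4),x[k].max(initial=-9).round(4))
cv2.imwrite("pics/end2.png",cv2.resize(c["frame"][150:350,130:480],None,fx=2,fy=2)[:,:,::-1])
```

```text
81 [[0.002, 0.052], [0.001, 0.055], [-0.002, 0.053], [-0.002, 0.054], [-0.001, 0.011], [-0.002, 0.057], [0.001, 0.054], [-0.002, 0.054], [-0.002, 0.056], [-0.002, 0.026], [-0.001, 0.01]] [ 0.46480934 -0.49796341  0.24097747]
0.01 11 -0.0012 0.0041
0.018 24 -0.0021 0.0043
0.026 25 -0.0024 0.002
0.034 27 -0.0032 0.0017
0.042 24 -0.0038 0.001
0.05 24 -0.0047 -0.0007
0.058 19 -0.0051 0.0008
```

View pics/end2.png

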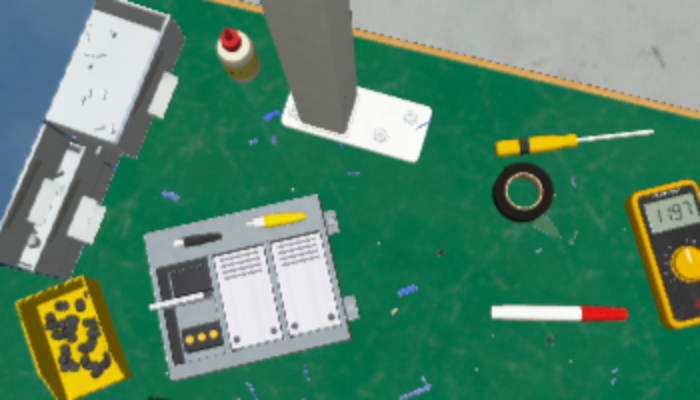

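Hatch 1 stands upright: its edge is about 4 mm ahead of the pin line over 55 mm, or roughly 1.5 rad. Hatches 2 and 3 are shut, and the plugs and everything else lie undisturbed.

```bash
python3 -c "
from plant import *
print(job_done())"
```

```text
the job is handed in; nothing more can be done
None
```

Hatch 1 (leftmost) was the free one; it now stands upright at its stop, hatches 2 and 3 stayed shut, nothing else was disturbed, and the job was handed in after about 15 s of robot time.

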